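# Release the couplings from the lever dispenser and let its lid down gently

## Robot

A 6-joint arm with a two-finger parallel gripper is mounted at the origin on the work surface. World frame = base frame: x ahead of the robot, y to its left, z up, the work surface at z = 0. Lengths are in m, angles in rad, forces in N, time in s.
With the tool pointing down it reaches from about 0.4 to 0.825 m from the base axis. Payload 7 kg.
Tool frame: the origin (TCP) lies midway between the tips of the shut fingers; the grasp point (between the pads) lies hold_point_z behind it (hold_point_z is the distance from the TCP to the grasp point, in m); z points along the fingers, y is the line along which they close (so a half turn about z gives the same grasp; the last joint's range is limited). The gripper opens to 88 mm and grips with 3 to 60 N. Pads are 19 mm wide; open, the fingers measure 130 mm over their backs; the gripper's body (78 mm by 193 mm) begins 47 mm behind the grasp point.
Start: joints at [-0.88, 0.359, 0.012, 0, -1.224, -0.288], TCP at [0.265, -0.621, 0.227] pointing down, gripper open.
Joint ranges: [-3.07, 3.07], [-1.43, 2.12], [-1.02, 1.25], [-3.03, 1.67], [-3.05, -0], [-3.03, 3.03]. Speed limits (rad/s): [2.39, 2.39, 3.01, 3.14, 3.14, 3.14].

## Interface

Orientations are given as [roll, pitch, yaw] about the fixed x, y, z axes, in that order (R = Rz(yaw) Ry(pitch) Rx(roll)).
In Python, from station import * gives the robot as it stands.
- The arm moves only by the tool apply_moves, never from a script. Its argument "steps" is a list of rows, each an object with "translation": the shift along the world's x, y, z scaled (see below), a list of three; "rotation": the turn, a rotation vector about the world's x, y, z scaled (see below), a list of three. A call has exactly 10 rows; each row is the pose to reach, as a shift and turn from the pose commanded when the call began; what a row does not reach only later rows make up. The controller multiplies each number of a shift by 250 mm and each number of a turn by 30 degrees. A row lasts 1/12 s, in which the tool goes at most 41.7 mm and 7.16 degrees, less where a joint would pass 70% of its speed; a pose out of reach is approached as far as the arm can. A call with a number of a shift or a turn outside -1 to 1 is refused whole. A call with a gripper value outside its range is refused whole. "jaw" is the closure, from -1 (fully open) to 1 (shut), so that 0 is half open, set as the call begins (left out, the last holds). The fingers move at their own pace and stop on an object; "newtons" is the grip in N (left out, the last holds). Time passes only in rows, so rows that repeat a pose let the fingers close, or fill a call up. It gives the time, the measured TCP pose, the force, the opening and the grip force at its end, in the units of the state.
- get_state(): the state, without advancing time (a new reading comes with each control period).
- grab_frame(name): name is "side" or "top" or "wrist"; returns the picture (480x640x3 uint8, blue, green, red); there is no depth.
- camera_model(name): a dict with "fx", "fy", "cx", "cy" (pixels), "k1" (the pictures are not rectified: a ray, as slopes to the right and down, at radius r is drawn at 1 + k1 r^2 times it, then the intrinsics apply), "xyz" and "rotation" of the camera in the world. Camera axes: x right, y down, z forward; pixel columns grow to the right and rows downward; lengths in m; the calibration is good to about 2 mm. A picture is of the moment at which its call begins: read the wrist's pose just before it. camera_model takes no time and is no camera call; for the wrist camera it gives the pose at the moment of the call.
- job_done(): hands the job in; it is judged then, once.
The state is a dict: "t": time; "q": joint angles; "qd": joint speeds; "joint_efforts": joint torques, N m; "eef_pos": TCP position; "ee_rot": TCP orientation; "force": force on the tool from outside, world axes, zero at the start; "moment": the same for the moment, N m; "width": finger opening in m; "gripper_force": force on a finger pad.
Only numpy, scipy, OpenCV 4.12 (cv2) and the standard library are available. Lean on these libraries where they do the work, as an engineer would, in place of code of your own. Each camera call takes 0.05 s, during which the arm holds its last target. There are 200 camera calls.

## Task

Release the three brass couplings from the gravity dispenser into the blue bin in front of it: with the fingertips press down the red pad of the lever, which lifts the yellow lid, and keep it pressed until all three have rolled out. Then ease the lever back up until the lid is fully shut, without letting it slam. Lift nothing, do not touch the lid, the couplings or the bin, and leave the other things on the bench where they are.

Things in the scene. Friction and masses are not known exactly. Their poses are not given: they have to be found in the camera images.
- dispenser: The gravity dispenser, a fixed sheet-steel stand 365 mm long, 178 mm wide, 165 mm high. Origin on the table under it: z up, -x its front, where the couplings roll out, +y the lever side. Its lane (64 mm wide inside, floor falling 16 degrees to the front) ends 55 mm before the origin, 62 mm above the table, over the open end of the blue bin; lane and bin share a 4 mm base sheet.
- lever_pad (a point): Centre of the top face of the red pad on the lever's free end, the place to press; pad 52 mm along the lever, 54 mm across. At rest about 146 mm above the table, face tilted 0.17 rad (front higher); fully pressed about 94 mm, tilted 0.17 rad the other way, on an arc about lever_pivot. The bin stands 10 mm beside the pad (top up to 94 mm above the table); the open lid, 125 mm behind this point, rises to 185 mm.
- lever_pivot (a point): Axis of the lever (parallel to the dispenser's y, horizontal), 104 mm above the table; in the dispenser's frame at (-82, 69, 104) mm. The pad's centre lies 154 mm from this axis and 24 mm further to +y.
- lever (a joint): Angle of the lever in rad: 0 at rest (pad up), growing as the pad is pressed down, 0.34 fully down at its stop. A spring and the lid's weight push it back up: about 3 N at the pad to start, 4 to 6 N when fully down. Let go, it flies up and the lid slams.
- lid (a joint): Angle of the lid in rad: 0 shut, about 0.75 fully open. A pushrod links it to the lever: the lid turns about 2.2 times as far as the lever. A coupling passes under it from about 0.35 on; all three have rolled out within about 2 s of full opening. A lid that closes faster than 2 rad/s slams: take a second or more to let it down.
- lid_edge (a point): Middle of the lower edge of the lid's yellow front flap (flap 72 mm wide, 60 mm high; behind it an 83 mm clear top plate to the hinge). Closed, it stands before the end of the lane, holding the couplings back.
- lid_hinge (a point): Middle of the lid's hinge axis, 142 mm above the table, above the dispenser's origin and parallel to its y.
- bin: The blue picking bin, loose on the tilted seat of the dispenser (6 degrees, floor falling away from the lane): 155 x 108 x 75 mm, walls and floor 3 mm. Origin at the centre of its underside; seen from above its axes run as the dispenser's; its low open end (wall 30 mm) faces +x, under the end of the lane.
- coupling0: Brass conduit coupling, a cylinder 32 mm in diameter and 56 mm long lying across the lane, the first behind the lid. Origin at its centre, y along its axis. 130 g.
- coupling1: The second brass coupling, behind the first, same size and origin.
- coupling2: The third brass coupling, behind the second, same size and origin.
- spare: Bystander: a steel coupling, 32 mm in diameter, standing upright, 56 mm high, beside the dispenser on the lever's side. Origin under its centre.
- caliper: Bystander: a caliper lying flat, 170 mm long, about 10 mm thick, beside the dispenser on the side away from the lever. Origin under its middle.
- screwdriver: Bystander: a red-handled screwdriver about 200 mm long, lying on the table. Origin under its middle.
- jar: Bystander: a jar, 60 mm in diameter, 85 mm high. Origin under its centre.
- carton: Bystander: a cardboard box, 100 x 75 x 60 mm. Origin under its centre.
- tape: Bystander: a roll of tape lying flat, 90 mm in diameter, 24 mm high. Origin under its centre.
- tray: Bystander: a grey picking bin, 140 x 95 x 60 mm. Origin under its centre.
There are look-alikes about, which are no part of the job. There is more than one size of the bin; the one meant has the size given above.

How it is judged:
By the outcome, as a careful person would: the job done as asked, in the order asked, and still so for the second after the job is handed in, with the robot touching nothing.
It also fails if it takes over 42 s, if anything falls off the work surface, if the arm or the gripper's body presses on something with over 40 N, if the wrist force passes 120 N, or if a joint passes its speed limit or range.

## Working session

There is one attempt and no reset: what is moved stays moved. The work goes in short steps, Python scripts to look and compute and a tool call to move; the robot and the scene stay as the last step left them, time stands still between calls to the robot, and variables do not carry over. Pictures are saved under pics/ and viewed, at most 10 in all, crops included, and the job is handed in when it is done.

Besides the shell and the picture viewer there is one more tool, called after ">>>" by a JSON object that holds its "api" and its "payload", one argument or row to a line. apply_moves: Moves the arm, as the interface text tells. Shifts and turns lie within -1 to 1; 1 stands for 250 mm of shift or 30 degrees of turn. Its arguments: {"type":"object","properties":{"steps":{"type":"array"},"jaw":{"type":"number"},"newtons":{"type":"number"}},"required":["steps"]}

```bash
mkdir -p pics; ls; python3 - <<'E'
from station import *
import cv2
s=get_state();print(s['t'],s['eef_pos'],s['ee_rot'],s['width'],s['force'])
for n in('side','top'):
    cv2.imwrite(f'pics/{n}0.png',grab_frame(n));print(n,camera_model(n))
E
```

```text
pics
0.0 [ 0.26438359 -0.62052861  0.22562816] [ 3.13992617e+00 -1.26521642e-04 -2.73890700e+00] 0.08772484491303789 [0.48523148 0.13130874 0.22068502]
side {'fx': 532.9975753515417, 'fy': 532.9975753515417, 'cx': 314.65991805377354, 'cy': 245.89852527026028, 'k1': 0.012277252188357906, 'xyz': array([ 0.67872579, -0.78539323,  1.30022366]), 'rotation': array([-2.5332642 ,  0.01326591,  0.16791174])}
top {'fx': 466.5797284588716, 'fy': 466.5797284588716, 'cx': 320.64605815659115, 'cy': 244.04980998296645, 'k1': -0.11511603087336339, 'xyz': array([ 3.76544078e-01, -7.13770451e-04,  1.13186785e+00]), 'rotation': array([-3.01279108,  0.02669503, -1.57947448])}
```

View pics/side0.png

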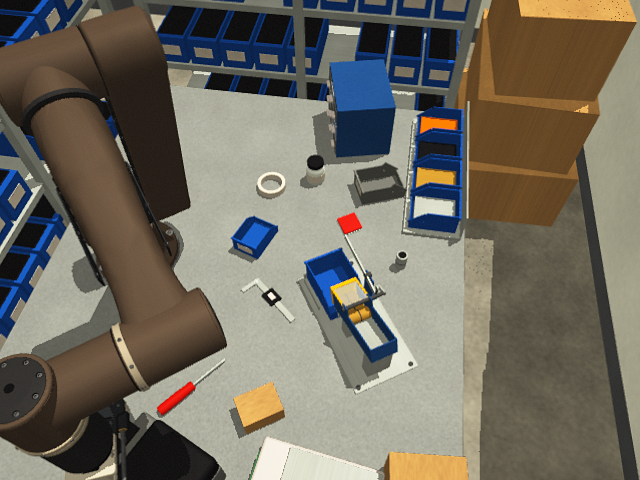

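View pics/top0.png

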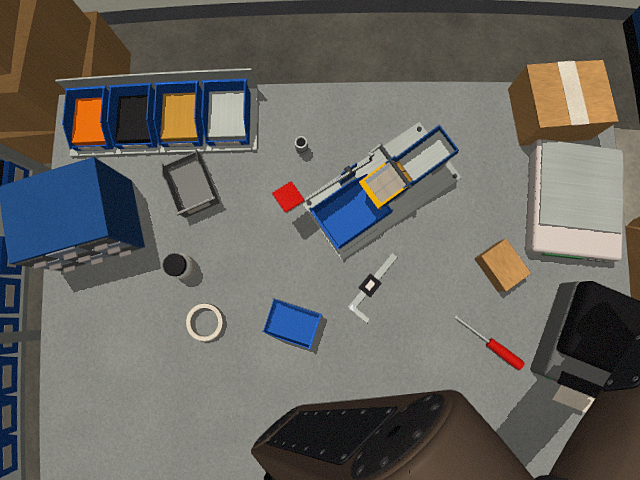

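The side view shows the red lever pad at about (349,223), and the top view shows it at (288,197). These could be mistaken for it or for the bin:
- **Red:** the screwdriver handle, top (505,354) and side (176,398).
- **Blue bin:** the loose small bin, top (293,323), versus the one on the dispenser, top (345,215). There are also wall and rack bins.

I choose the pad on the lever at (288,197) and the bin on the dispenser.

```bash
cat > h.py <<'E'
from station import *
import cv2, numpy as np
from scipy.spatial.transform import Rotation as R
def cam(n):
    c=camera_model(n); return c,R.from_euler('xyz',c['rotation']).as_matrix(),np.array(c['xyz'])
def ray(c,uv):
    c,M,o=c; d=(np.array(uv,float)-[c['cx'],c['cy']])/[c['fx'],c['fy']]
    s=d.copy()
    for _ in range(20): s=d/(1+c['k1']*(s@s))
    return o,M@np.array([s[0],s[1],1])
def onz(c,uv,z):
    o,d=ray(c,uv); return o+d*(z-o[2])/d[2]
def tri(c1,p1,c2,p2):
    A=np.zeros((3,3));b=np.zeros(3);L=[]
    for c,p in((c1,p1),(c2,p2)):
        o,d=ray(c,p);d=d/np.linalg.norm(d);P=np.eye(3)-np.outer(d,d);A+=P;b+=P@o;L.append((P,o))
    x=np.linalg.solve(A,b); return x,[np.linalg.norm(P@(x-o)) for P,o in L]
def blobs(im,col,area=60):
    h=cv2.cvtColor(im,cv2.COLOR_BGR2HSV); H,S,V=cv2.split(h)
    m={'red':((H<8)|(H>172))&(S>150)&(V>90),'yel':(H>15)&(H<33)&(S>110)&(V>120),'blue':(H>100)&(H<125)&(S>120)}[col]
    c,_=cv2.findContours(m.astype(np.uint8)*255,cv2.RETR_EXTERNAL,cv2.CHAIN_APPROX_NONE)
    return [k for k in c if cv2.contourArea(k)>area]
def cen(k):
    m=cv2.moments(k); return np.array([m['m10'],m['m01']])/m['m00']
E
python3 - <<'E'
from h import *
I={n:cv2.imread(f'pics/{n}0.png') for n in('side','top')};C={n:cam(n) for n in I}
P={}
for n,ref in(('side',(349,223)),('top',(288,197))):
    k=min(blobs(I[n],'red'),key=lambda k:np.linalg.norm(cen(k)-ref));P[n]=cen(k)
    q=cv2.boxPoints(cv2.minAreaRect(k));w=np.array([onz(C[n],p,.146)[:2] for p in q])
    print(n,cen(k),cv2.contourArea(k),'onz',onz(C[n],cen(k),.146).round(4),'edges',[(round(np.linalg.norm(e),4),round(np.degrees(np.arctan2(e[1],e[0])),1)) for e in np.roll(w,-1,0)-w])
print('tri',tri(C['side'],P['side'],C['top'],P['top']))
for ref in((345,215),(293,323)):
    k=min(blobs(I['top'],'blue',300),key=lambda k:np.linalg.norm(cen(k)-ref))
    q=cv2.boxPoints(cv2.minAreaRect(k));w=np.array([onz(C['top'],p,.08)[:2] for p in q])
    print('blue',cen(k),[(round(np.linalg.norm(e),4),round(np.degrees(np.arctan2(e[1],e[0])),1)) for e in np.roll(w,-1,0)-w])
for r in((420,128),(455,178),(301,143),(343,258)):print(r,onz(C['top'],r,.004).round(4))
t=np.hstack([cv2.resize(I['top'][100:270,260:480],None,fx=3.4,fy=3.4,interpolation=2)]);cv2.imwrite('pics/c1.png',t)
E
```

```text
side [349.16156463 222.9829932 ] 294.0 onz [0.6092 0.0943 0.146 ] edges [(np.float64(0.0568), np.float64(35.7)), (np.float64(0.058), np.float64(-65.3)), (np.float64(0.0555), np.float64(-144.8)), (np.float64(0.0573), np.float64(115.9))]
top [287.88349835 196.46732673] 505.0 onz [0.6094 0.0946 0.146 ] edges [(np.float64(0.0508), np.float64(-56.3)), (np.float64(0.0538), np.float64(-147.3)), (np.float64(0.0504), np.float64(123.5)), (np.float64(0.0536), np.float64(33.2))]
tri (array([0.60930287, 0.09461057, 0.14569616]), [np.float64(0.0001554787219986785), np.float64(0.00015547872199881218)])
blue [347.9673668  213.23774772] [(np.float64(0.2176), np.float64(-55.2)), (np.float64(0.117), np.float64(-147.6)), (np.float64(0.2146), np.float64(124.3)), (np.float64(0.1151), np.float64(33.9))]
blue [291.82538771 323.39211181] [(np.float64(0.0833), np.float64(-18.6)), (np.float64(0.1139), np.float64(-108.7)), (np.float64(0.0827), np.float64(161.0)), (np.float64(0.1132), np.float64(71.6))]
(420, 128) [ 0.8168 -0.2266  0.004 ]
(455, 178) [ 0.685  -0.3086  0.004 ]
(301, 143) [0.781  0.0755 0.004 ]
(343, 258) [ 0.4881 -0.0258  0.004 ]
```

View pics/c1.png

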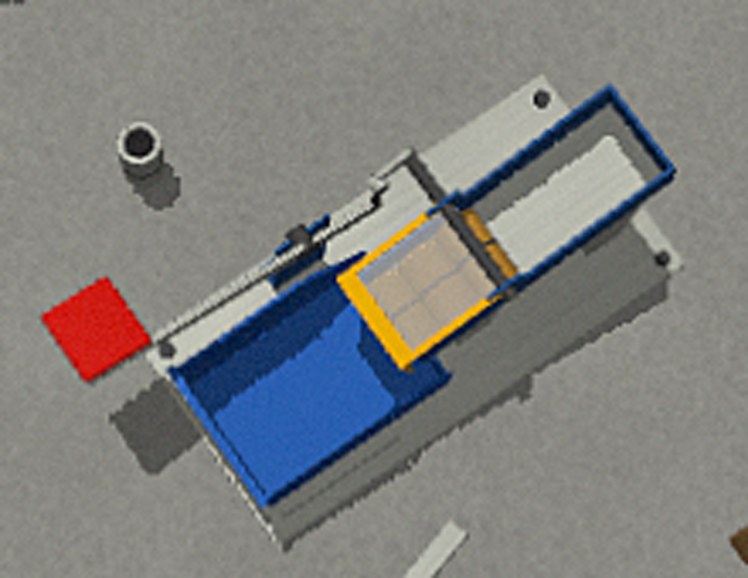

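The crop confirms the choice: the red pad (crop 95,330) sits on the lever of the dispenser, which carries the large blue bin and the yellow, clear-topped lid. The pad is at (0.609, 0.095, 0.146), and the dispenser's +y points at about 33.5°. I'll travel high with the fingers shut, turning +100.4° in four calls.

>>> {"api": "apply_moves", "payload": {
  "steps": [
    {"translation": [0.034,0.072,0.06],"rotation": [0,0,0.084]},
    {"translation": [0.069,0.143,0.12],"rotation": [0,0,0.167]},
    {"translation": [0.103,0.215,0.18],"rotation": [0,0,0.251]},
    {"translation": [0.138,0.286,0.24],"rotation": [0,0,0.335]},
    {"translation": [0.172,0.358,0.3],"rotation": [0,0,0.419]},
    {"translation": [0.206,0.43,0.34],"rotation": [0,0,0.502]},
    {"translation": [0.241,0.501,0.38],"rotation": [0,0,0.586]},
    {"translation": [0.275,0.573,0.4],"rotation": [0,0,0.67]},
    {"translation": [0.31,0.644,0.42],"rotation": [0,0,0.753]},
    {"translation": [0.344,0.716,0.42],"rotation": [0,0,0.837]}
  ],
  "jaw": 1,
  "newtons": 20
}}

```text
t: 0.93
eef_pos: [0.351, -0.4413, 0.3324]
ee_rot: [-3.14, 0.0, -2.298]
force: [0.1, -0.5, -0.1]
width: 0.0266
gripper_force: 0.0
```

>>> {"api": "apply_moves", "payload": {
  "steps": [
    {"translation": [0.034,0.072,0],"rotation": [0,0,0.084]},
    {"translation": [0.069,0.143,0],"rotation": [0,0,0.167]},
    {"translation": [0.103,0.215,0],"rotation": [0,0,0.251]},
    {"translation": [0.138,0.286,0],"rotation": [0,0,0.335]},
    {"translation": [0.172,0.358,0],"rotation": [0,0,0.419]},
    {"translation": [0.206,0.43,0],"rotation": [0,0,0.502]},
    {"translation": [0.241,0.501,0],"rotation": [0,0,0.586]},
    {"translation": [0.275,0.573,0],"rotation": [0,0,0.67]},
    {"translation": [0.31,0.644,0],"rotation": [0,0,0.753]},
    {"translation": [0.344,0.716,0],"rotation": [0,0,0.837]}
  ]
}}

```text
t: 1.77
eef_pos: [0.4367, -0.2619, 0.3313]
ee_rot: [3.141, 0.0, -1.86]
force: [-0.5, 1.0, -0.3]
width: 0.0003
gripper_force: 0.0
```

>>> {"api": "apply_moves", "payload": {
  "steps": [
    {"translation": [0.034,0.072,0],"rotation": [0,0,0.084]},
    {"translation": [0.069,0.143,0],"rotation": [0,0,0.167]},
    {"translation": [0.103,0.215,0],"rotation": [0,0,0.251]},
    {"translation": [0.138,0.286,0],"rotation": [0,0,0.335]},
    {"translation": [0.172,0.358,0],"rotation": [0,0,0.419]},
    {"translation": [0.206,0.43,0],"rotation": [0,0,0.502]},
    {"translation": [0.241,0.501,0],"rotation": [0,0,0.586]},
    {"translation": [0.275,0.573,0],"rotation": [0,0,0.67]},
    {"translation": [0.31,0.644,0],"rotation": [0,0,0.753]},
    {"translation": [0.344,0.716,0],"rotation": [0,0,0.837]}
  ]
}}

```text
t: 2.6
eef_pos: [0.5227, -0.083, 0.3313]
ee_rot: [3.141, 0.0, -1.422]
force: [-1.2, -0.4, 0.4]
width: 0.0005
gripper_force: 0.0
```

>>> {"api": "apply_moves", "payload": {
  "steps": [
    {"translation": [0.034,0.072,0],"rotation": [0,0,0.084]},
    {"translation": [0.069,0.143,0],"rotation": [0,0,0.167]},
    {"translation": [0.103,0.215,0],"rotation": [0,0,0.251]},
    {"translation": [0.138,0.286,0],"rotation": [0,0,0.335]},
    {"translation": [0.172,0.358,0],"rotation": [0,0,0.419]},
    {"translation": [0.206,0.43,0],"rotation": [0,0,0.502]},
    {"translation": [0.241,0.501,0],"rotation": [0,0,0.586]},
    {"translation": [0.275,0.573,0],"rotation": [0,0,0.67]},
    {"translation": [0.31,0.644,0],"rotation": [0,0,0.753]},
    {"translation": [0.344,0.716,0],"rotation": [0,0,0.837]}
  ]
}}

```text
t: 3.43
eef_pos: [0.6093, 0.0966, 0.3315]
ee_rot: [3.141, 0.0, -0.982]
force: [0.2, -0.6, 0.5]
width: 0.0002
gripper_force: 0.0
```

>>> {"api": "apply_moves", "payload": {
  "steps": [
    {"translation": [0,-0.008,-0.07],"rotation": [0,0,0]},
    {"translation": [0,-0.008,-0.15],"rotation": [0,0,0]},
    {"translation": [0,-0.008,-0.24],"rotation": [0,0,0]},
    {"translation": [0,-0.008,-0.33],"rotation": [0,0,0]},
    {"translation": [0,-0.008,-0.42],"rotation": [0,0,0]},
    {"translation": [0,-0.008,-0.5],"rotation": [0,0,0]},
    {"translation": [0,-0.008,-0.57],"rotation": [0,0,0]},
    {"translation": [0,-0.008,-0.62],"rotation": [0,0,0]},
    {"translation": [0,-0.008,-0.66],"rotation": [0,0,0]},
    {"translation": [0,-0.008,-0.68],"rotation": [0,0,0]}
  ]
}}

```text
t: 4.27
eef_pos: [0.6083, 0.0934, 0.1599]
ee_rot: [3.14, 0.0, -0.985]
force: [0.5, 0.7, -0.9]
width: 0.0003
gripper_force: 0.0
```

```bash
python3 - <<'E'
from h import *
print(get_state()['eef_pos'],get_state()['force'])
a=grab_frame('top');b=grab_frame('side')
t=np.hstack([cv2.resize(a[120:270,230:400],(400,353)),cv2.resize(b[170:320,270,None].repeat(1,1) if 0 else b[170:320,270:440],(400,353))]);cv2.imwrite('pics/d1.png',t)
E
```

```text
[0.60834605 0.09341872 0.1599205 ] [ 0.46688638  0.70252393 -0.8623535 ]
```

View pics/d1.png

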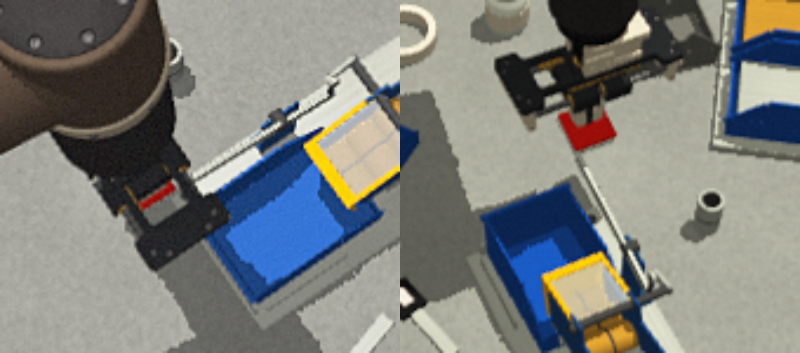

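The crops show the shut fingertips above the middle of the red pad (side crop 588,125). They are clear of the bin and nowhere near the lid. Pressing now.

>>> {"api": "apply_moves", "payload": {
  "steps": [
    {"translation": [0,0.004,-0.02],"rotation": [0,0,0]},
    {"translation": [0,0.004,-0.04],"rotation": [0,0,0]},
    {"translation": [0,0.004,-0.055],"rotation": [0,0,0]},
    {"translation": [-0.001,0.005,-0.07],"rotation": [0,0,0]},
    {"translation": [-0.003,0.007,-0.085],"rotation": [0,0,0]},
    {"translation": [-0.004,0.009,-0.1],"rotation": [0,0,0]},
    {"translation": [-0.005,0.011,-0.115],"rotation": [0,0,0]},
    {"translation": [-0.006,0.013,-0.13],"rotation": [0,0,0]},
    {"translation": [-0.007,0.015,-0.145],"rotation": [0,0,0]},
    {"translation": [-0.008,0.016,-0.16],"rotation": [0,0,0]}
  ]
}}

```text
t: 5.2
eef_pos: [0.6066, 0.0973, 0.1213]
ee_rot: [-3.141, 0.0, -0.986]
force: [-2.1, 2.3, 3.6]
width: 0.0005
gripper_force: 2.0
```

>>> {"api": "apply_moves", "payload": {
  "steps": [
    {"translation": [-0.001,0.001,-0.013],"rotation": [0,0,0]},
    {"translation": [-0.001,0.002,-0.026],"rotation": [0,0,0]},
    {"translation": [-0.002,0.003,-0.039],"rotation": [0,0,0]},
    {"translation": [-0.002,0.003,-0.052],"rotation": [0,0,0]},
    {"translation": [-0.003,0.004,-0.065],"rotation": [0,0,0]},
    {"translation": [-0.003,0.004,-0.076],"rotation": [0,0,0]},
    {"translation": [-0.003,0.004,-0.086],"rotation": [0,0,0]},
    {"translation": [-0.003,0.004,-0.094],"rotation": [0,0,0]},
    {"translation": [-0.003,0.004,-0.1],"rotation": [0,0,0]},
    {"translation": [-0.003,0.004,-0.1],"rotation": [0,0,0]}
  ]
}}

```text
t: 6.03
eef_pos: [0.6061, 0.0979, 0.0964]
ee_rot: [-3.141, -0.0, -0.986]
force: [0.2, 1.8, 5.1]
width: 0.0007
gripper_force: 2.3
```

>>> {"api": "apply_moves", "payload": {
  "steps": [
    {"translation": [0,0,0],"rotation": [0,0,0]},
    {"translation": [0,0,0],"rotation": [0,0,0]},
    {"translation": [0,0,0],"rotation": [0,0,0]},
    {"translation": [0,0,0],"rotation": [0,0,0]},
    {"translation": [0,0,0],"rotation": [0,0,0]},
    {"translation": [0,0,0],"rotation": [0,0,0]},
    {"translation": [0,0,0],"rotation": [0,0,0]},
    {"translation": [0,0,0],"rotation": [0,0,0]},
    {"translation": [0,0,0],"rotation": [0,0,0]},
    {"translation": [0,0,0],"rotation": [0,0,0]}
  ]
}}

```text
t: 6.87
eef_pos: [0.606, 0.098, 0.0967]
ee_rot: [-3.141, -0.0, -0.986]
force: [2.4, -0.5, 4.6]
width: 0.001
gripper_force: 2.4
```

>>> {"api": "apply_moves", "payload": {
  "steps": [
    {"translation": [0,0,0],"rotation": [0,0,0]},
    {"translation": [0,0,0],"rotation": [0,0,0]},
    {"translation": [0,0,0],"rotation": [0,0,0]},
    {"translation": [0,0,0],"rotation": [0,0,0]},
    {"translation": [0,0,0],"rotation": [0,0,0]},
    {"translation": [0,0,0],"rotation": [0,0,0]},
    {"translation": [0,0,0],"rotation": [0,0,0]},
    {"translation": [0,0,0],"rotation": [0,0,0]},
    {"translation": [0,0,0],"rotation": [0,0,0]},
    {"translation": [0,0,0],"rotation": [0,0,0]}
  ]
}}

```text
t: 7.7
eef_pos: [0.6059, 0.098, 0.0966]
ee_rot: [-3.141, -0.0, -0.986]
force: [2.9, 0.4, 5.6]
width: 0.0004
gripper_force: 2.3
```

```bash
python3 - <<'E'
from h import *
a=grab_frame('top');b=grab_frame('side')
t=np.hstack([cv2.resize(a[110:270,290:470],(400,355)),cv2.resize(b[220:380,270:450],(400,355))]);cv2.imwrite('pics/e1.png',t)
E
```

```text
(no output)
```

View pics/e1.png

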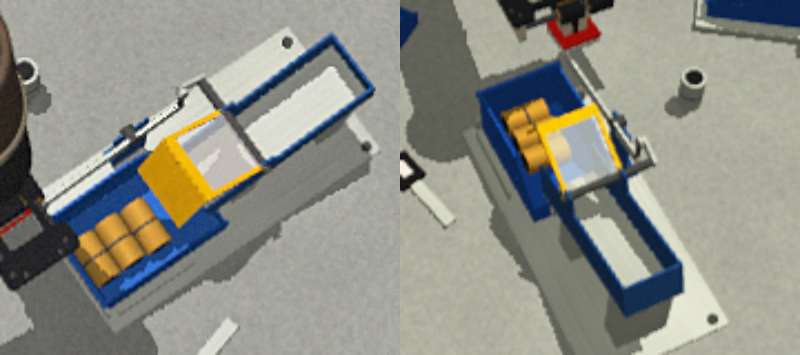

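All three couplings lie in the bin (top crop 95–165, 215–265). The lane is empty and the lid is open. I'll now ease the lever up over about 3.5 s.

>>> {"api": "apply_moves", "payload": {
  "steps": [
    {"translation": [0,0,0.005],"rotation": [0,0,0]},
    {"translation": [0,0,0.01],"rotation": [0,0,0]},
    {"translation": [0,0,0.016],"rotation": [0,0,0]},
    {"translation": [0.001,-0.001,0.022],"rotation": [0,0,0]},
    {"translation": [0.001,-0.001,0.028],"rotation": [0,0,0]},
    {"translation": [0.001,-0.001,0.034],"rotation": [0,0,0]},
    {"translation": [0.001,-0.002,0.04],"rotation": [0,0,0]},
    {"translation": [0.002,-0.002,0.046],"rotation": [0,0,0]},
    {"translation": [0.002,-0.003,0.052],"rotation": [0,0,0]},
    {"translation": [0.002,-0.003,0.058],"rotation": [0,0,0]}
  ]
}}

```text
t: 8.63
eef_pos: [0.6059, 0.0973, 0.111]
ee_rot: [3.141, 0.0, -0.986]
force: [-0.5, 3.0, 4.0]
width: 0.0004
gripper_force: 2.1
```

>>> {"api": "apply_moves", "payload": {
  "steps": [
    {"translation": [0,0,0.006],"rotation": [0,0,0]},
    {"translation": [0.001,-0.001,0.012],"rotation": [0,0,0]},
    {"translation": [0.001,-0.002,0.018],"rotation": [0,0,0]},
    {"translation": [0.002,-0.003,0.024],"rotation": [0,0,0]},
    {"translation": [0.002,-0.003,0.03],"rotation": [0,0,0]},
    {"translation": [0.003,-0.004,0.036],"rotation": [0,0,0]},
    {"translation": [0.003,-0.005,0.042],"rotation": [0,0,0]},
    {"translation": [0.004,-0.006,0.048],"rotation": [0,0,0]},
    {"translation": [0.004,-0.006,0.054],"rotation": [0,0,0]},
    {"translation": [0.004,-0.006,0.06],"rotation": [0,0,0]}
  ]
}}

```text
t: 9.47
eef_pos: [0.6072, 0.0953, 0.1261]
ee_rot: [3.141, -0.0, -0.986]
force: [-1.6, -1.0, 2.2]
width: 0.0007
gripper_force: 1.5
```

>>> {"api": "apply_moves", "payload": {
  "steps": [
    {"translation": [0,0,0.006],"rotation": [0,0,0]},
    {"translation": [0.001,-0.001,0.012],"rotation": [0,0,0]},
    {"translation": [0.001,-0.002,0.018],"rotation": [0,0,0]},
    {"translation": [0.002,-0.003,0.023],"rotation": [0,0,0]},
    {"translation": [0.002,-0.003,0.028],"rotation": [0,0,0]},
    {"translation": [0.003,-0.004,0.033],"rotation": [0,0,0]},
    {"translation": [0.003,-0.005,0.038],"rotation": [0,0,0]},
    {"translation": [0.004,-0.006,0.043],"rotation": [0,0,0]},
    {"translation": [0.004,-0.006,0.048],"rotation": [0,0,0]},
    {"translation": [0.004,-0.006,0.052],"rotation": [0,0,0]}
  ]
}}

```text
t: 10.3
eef_pos: [0.6085, 0.0943, 0.1392]
ee_rot: [-3.141, -0.0, -0.986]
force: [-0.2, -1.9, 1.8]
width: 0.0002
gripper_force: 1.1
```

>>> {"api": "apply_moves", "payload": {
  "steps": [
    {"translation": [0,0,0.004],"rotation": [0,0,0]},
    {"translation": [0,0,0.008],"rotation": [0,0,0]},
    {"translation": [0,0,0.012],"rotation": [0,0,0]},
    {"translation": [0,0,0.016],"rotation": [0,0,0]},
    {"translation": [0,0,0.02],"rotation": [0,0,0]},
    {"translation": [0,0,0.024],"rotation": [0,0,0]},
    {"translation": [0,0,0.028],"rotation": [0,0,0]},
    {"translation": [0,0,0.032],"rotation": [0,0,0]},
    {"translation": [0,0,0.036],"rotation": [0,0,0]},
    {"translation": [0,0,0.04],"rotation": [0,0,0]}
  ]
}}

```text
t: 11.13
eef_pos: [0.6078, 0.0944, 0.1487]
ee_rot: [3.141, 0.001, -0.986]
force: [0.3, 0.3, 0.1]
width: 0.0004
gripper_force: 0.0
```

Contact has ended gently at the rest height. I'll retreat upward slowly at first, then check.

>>> {"api": "apply_moves", "payload": {
  "steps": [
    {"translation": [0,0,0.01],"rotation": [0,0,0]},
    {"translation": [0,0,0.02],"rotation": [0,0,0]},
    {"translation": [0,0,0.04],"rotation": [0,0,0]},
    {"translation": [0,0,0.08],"rotation": [0,0,0]},
    {"translation": [0,0,0.14],"rotation": [0,0,0]},
    {"translation": [0,0,0.22],"rotation": [0,0,0]},
    {"translation": [0,0,0.3],"rotation": [0,0,0]},
    {"translation": [0,0,0.36],"rotation": [0,0,0]},
    {"translation": [0,0,0.4],"rotation": [0,0,0]},
    {"translation": [0,0,0.4],"rotation": [0,0,0]}
  ]
}}

```text
t: 11.97
eef_pos: [0.6094, 0.0946, 0.2523]
ee_rot: [-3.137, -0.001, -0.986]
force: [-0.5, -0.6, 0.2]
width: 0.0004
gripper_force: 0.0
```

```bash
python3 - <<'E'
from h import *
print(get_state()['t'])
a=grab_frame('top');b=grab_frame('side')
t=np.hstack([cv2.resize(a[110:270,290:470],(400,355)),cv2.resize(b[200:360,270:450],(400,355))]);cv2.imwrite('pics/f1.png',t)
o=cv2.imread('pics/side0.png')
k=lambda im:min(blobs(im,'red'),key=lambda k:np.linalg.norm(cen(k)-(349,223)))
print(cen(k(b)),cen(k(o)))
for n in (o,b):
    y=min(blobs(n,'yel'),key=lambda k:np.linalg.norm(cen(k)-(350,290)));print(cv2.boundingRect(y))
E
```

```text
11.9667
[349.13527397 222.99315068] [349.16156463 222.9829932 ]
(330, 277, 38, 29)
(316, 265, 52, 41)
```

View pics/f1.png

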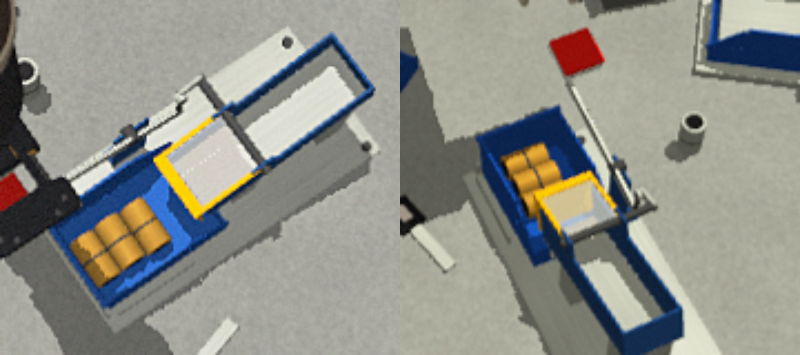

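The lid is shut and the pad is back at its starting pixel (349.1, 223.0). The three couplings are in the bin, the gripper is clear, and the spare and caliper haven't moved.

```bash
python3 -c "
from station import *
print(job_done())"
```

```text
the job is handed in; nothing more can be done
None
```

The three couplings are in the blue bin, the lever was eased back up over about 3.5 s until the lid was fully shut, and the job was handed in at about 12 s with the robot touching nothing.

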